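# Show where the dosing ball is kept

### The arm

A 7-joint arm with a two-finger parallel gripper is mounted at the origin on the work surface. World frame = base frame: x ahead of the robot, y to its left, z up, the work surface at z = 0. Lengths are in m, angles in rad, forces in N, time in s.
With the tool pointing down it reaches from about 0.4 to 0.875 m from the base axis. Payload 19.3 kg.
Tool frame: the origin (TCP) lies on the centre line of the jaws, within the pads' length; the fingertips stand 14 mm ahead of it and the grasp point (between the pads) lies 5 mm behind it; y points along the fingers, x is the direction in which the jaws open and shut, and the axes are right-handed (so a half turn about y gives the same grasp; the last joint's range is limited). The gripper opens to 85 mm and grips with 20 to 120 N. Pads are 22 mm wide; open, the fingers measure 114 mm over their backs; the gripper's body (76 mm by 85 mm) begins 54 mm behind the grasp point. The pads swing forward as they close: fully open they stand 13 mm farther back than shut.
Start: joints at [1.134, 0.521, -0.036, 1.599, 0.021, 1.021, -0.113], TCP at [0.224, -0.583, 0.245] pointing down, gripper open.
Joint ranges: [-2.91, 2.91], [-0.3, 2.13], [-1.5, 1.42], [0.17, 2.43], [-1.26, 4.41], [0.16, 1.93], [-2.52, 2.52]. Speed limits (rad/s): [1.89, 1.89, 2.39, 2.39, 3.01, 3.01, 3.01].

### API

Orientations are given as [roll, pitch, yaw] about the fixed x, y, z axes, in that order (R = Rz(yaw) Ry(pitch) Rx(roll)).
In Python, from workcell import monitor, grab_frame, workorder gives the robot as it stands.
- The arm moves only by the tool drive_tool, never from a script. Its argument "steps" is one flat list of numbers, 5 for each row, row after row: the finger opening in mm, from 0 to 85.4, then the shift along the world's x, y, z in mm, then the turn about the world's z in degrees. In form: [fingers, tx, ty, tz, twist, fingers, tx, ty, tz, twist, ...]. A call has exactly 5 rows; each row shifts and turns the commanded pose from where the row before left it; what a row does not reach is not made up. A row lasts 1/12 s, in which the tool goes at most 41.7 mm and 7.16 degrees, less where a joint would pass 70% of its speed; a pose out of reach is approached as far as the arm can. A call is refused whole if a number of a shift passes 41.7 or a number of a turn 7.16, either way. A call with a gripper value outside its range is refused whole. The fingers move at their own pace and stop on an object; "grip_force" is the grip in N (left out, the last holds). Time passes only in rows, so rows that do not move let the fingers close, or fill a call up. It gives the time, the measured TCP pose, the force and the opening at its end, in the units of the state.
- monitor.observe(): the state, without advancing time (a new reading comes with each control period).
- grab_frame(name): name is "side" or "top"; returns a dict with "frame" (384x512x3 uint8, red, green, blue), "vertical_fov" (degrees; the focal length in pixels is half the picture's height over the tangent of half this angle, whatever the lens; pixels are square), "cx", "cy" (the principal point, pixels), "xyz" and "orientation" of the camera in the world. Camera axes: x right, y down, z forward; pixel columns grow to the right and rows downward; lengths in m; the calibration is good to about 2 mm. A picture is of the moment at which its call begins. There is no depth.
- workorder.job_done(): hands the job in, once; it reports no verdict.
The state is a dict: "clock": time; "qpos": joint angles; "qd": joint speeds; "joint_efforts": joint torques, N m; "position": TCP position; "tool_rot": TCP orientation; "force": force on the tool from outside, world axes, zero at the start; "moment": the same for the moment, N m; "grip_width": finger opening in m.
Only numpy, scipy, OpenCV 4.12 (cv2) and the standard library are available. Lean on these libraries where they do the work, as an engineer would, in place of code of your own. Each camera call takes 0.05 s, during which the arm holds its last target. There are 200 camera calls.

### The job

Show me where the dosing ball is: put the fingertips behind the upright tab of the organiser drawer, gently draw the drawer fully open (do not pinch the tab), then point straight down at the middle of the dosing ball with the fingertips about 3 cm above it. Stay there at least three seconds and finish still pointing; do not touch, lift or carry the ball or the steel peg ring beside it, and leave the jug and the funnel where they stand.

Things in the scene. Friction and masses are not known exactly. Their poses are not given: they have to be found in the camera images.
- organiser: Fixed low acrylic organiser, clear carcass 170 (x) x 214 (y) x 75 mm high, standing on the ledge; does not move. Origin at the centre of the carcass's underside, z up. Its front, where the drawer comes out, faces its own -x axis (towards the robot, turned up to 0.4 rad). It has a clear flat roof at 75 mm height.
- drawer (a joint): The organiser's one drawer (frosted front, grey-tinted tray inside): how far it is out, in m. 0 shut, 0.115 at its stop (fully open); it starts almost shut (0 to 0.01) and slides along the organiser's -x axis. About 2 N of friction; it stays where it is left.
- tab (a point): Middle of the BACK face (the one towards the organiser's +x) of the upright tab on the drawer front, 92 mm above the ledge; moves with the drawer. The tab is a plain plate 70 mm wide, 6 mm thick, and rises from the roof's height (75 mm) to 110 mm; with the drawer shut its back face is level with the carcass's front edge, so that fingertips just above the roof can reach behind it and draw it towards the organiser's -x. Axes as the organiser's.
- dosing_ball: Loose white plastic dosing ball: round, flat foot, shallow open dimple on top, 58 mm in diameter, 52 mm high, 35 to 70 g. Origin at the centre of its underside. It stands in one of the two front compartments of the drawer (84 x 95 mm each, left and right of the middle; walls reach 45 mm above the ledge), under the clear roof until the drawer is open; its compartment differs from run to run. It may slide a little in its compartment.
- ball_top (a point): Centre of the dosing ball's top, at rim height: about 64 mm above the ledge while it stands in the drawer.
- peg_ring: Loose steel peg ring, flat, 60 mm across, 13 mm high, with three small steel pegs on it; stands in the other front compartment. Origin at the centre of its underside. Not to be touched.
- jug: Closed lavender detergent jug, 85 x 130 x 218 mm high, 0.9 kg, on the ledge to the left. Origin at the centre of its underside. A bystander.
- funnel: Blue hard silicone funnel standing mouth down on the ledge to the right, 104 mm across at its mouth, 100 mm high. Origin at the centre of its mouth, on the ledge. A bystander.

How it is judged:
On the way, in this order (a step that is already met when the one before it is completed fails the run):
1. the drawer is fully open (more than 100 of its 115 mm) (value of joint drawer above 0.1 m), for 0.2 s.
2. the fingertips dwell just above the middle of the dosing ball for 2 s, without contact (horizontal distance between the grasp point and ball_top below 0.02 m and z of the grasp point in the frame of ball_top between 0.015 and 0.08 m and value of joint drawer above 0.1 m), for 2 s.
At the end, for the whole second after the job is handed in: Drawer over 100 mm out; the fingers still point at the ball: the grasp point (about 19 mm behind the fingertips) within 20 mm sideways of its centre and 15 to 80 mm above its top; ball upright and at rest in the drawer; jug and funnel within 15 mm of where they stood (all of step 2 and angle between dosing_ball's own z axis and vertical below 0.2 rad and z of dosing_ball in the frame of organiser below 0.02 m and linear speed of dosing_ball below 0.02 m/s and distance of each of jug, funnel from where it was at the start of the episode below 0.015 m); the robot touches nothing.
It fails at once if the robot touches the dosing ball (contact force between any of the fingers, the arm and dosing_ball above 0.3 N).
It fails at once if the robot touches the peg ring (contact force between any of the fingers, the arm and peg_ring above 0.3 N).
It fails at once if the ball or the peg ring is lifted (z of any of dosing_ball, peg_ring in the frame of organiser above 0.03 m).
It fails at once if the tab is pinched or the organiser forced (over 25 N) (contact force between the fingers and organiser above 25 N).
It fails at once if the jug or the funnel is moved more than 15 mm (distance of any of jug, funnel from where it was at the start of the episode above 0.015 m).
It also fails if it takes over 48 s, if anything falls off the work surface, if the arm or the gripper's body presses on something with over 40 N, if the wrist force passes 120 N, or if a joint passes its speed limit or range.

## Working session

There is one attempt and no reset: what is moved stays moved. The work goes in short steps, Python scripts to look and compute and a tool call to move; the robot and the scene stay as the last step left them, time stands still between calls to the robot, and variables do not carry over. Pictures are saved under pics/ and viewed, about 8 in all and at most 12, crops included, and the job is handed in when it is done.

Besides the shell and the picture viewer there is one more tool, called after "Emit:" as name(argument=value, ...), one argument or row to a line, values as JSON. drive_tool: Moves the arm, as the interface text tells. Its arguments: {"type":"object","properties":{"steps":{"type":"array"},"grip_force":{"type":"number"}},"required":["steps"]}

```bash
mkdir -p pics; cat > h.py <<'E'
import numpy as np, cv2
from scipy.spatial.transform import Rotation as R
from workcell import monitor, grab_frame, workorder
def cam(f):
    F=192/np.tan(np.radians(f["vertical_fov"])/2)
    return F, R.from_euler('xyz',f["orientation"]).as_matrix(), np.array(f["xyz"])
def ray(f,u,v,z):
    F,M,p=cam(f); d=M@np.array([(u-f["cx"])/F,(v-f["cy"])/F,1]); return p+d*(z-p[2])/d[2]
def proj(f,P):
    F,M,p=cam(f); c=(np.atleast_2d(P)-p)@M; return c[:,:2]/c[:,2:]*F+[f["cx"],f["cy"]]
def save(f,n,box=None,s=1.5):
    im=f["frame"][:,:,::-1]
    if box: im=im[box[1]:box[3],box[0]:box[2]]
    cv2.imwrite(n,cv2.resize(im,None,fx=s,fy=s,interpolation=cv2.INTER_CUBIC))
E
python3 - <<'E'
from h import *
import pickle
for n in("side","top"):
    f=grab_frame(n);save(f,f"pics/{n}0.png");pickle.dump(f,open(n+"0.pkl","wb"));print({k:v for k,v in f.items() if k!="frame"}, f["frame"].shape)
print(monitor.observe())
E
```

```text
{'vertical_fov': 57.82756097768888, 'cx': 254.29214226063013, 'cy': 195.00718843116772, 'xyz': array([0.22680803, 0.6605491 , 0.9955204 ]), 'orientation': array([-2.45808075, -0.00366967, -2.65759761])} (384, 512, 3)
{'vertical_fov': 46.51203463367854, 'cx': 256.285366123984, 'cy': 194.3848589187876, 'xyz': array([ 0.35058833, -0.00618769,  1.31900661]), 'orientation': array([-2.9649517 ,  0.01790606, -1.59711767])} (384, 512, 3)
{'clock': 0.1, 'qpos': array([ 1.13378455,  0.52192527, -0.03633209,  1.59988626,  0.02119926,
        1.02109517, -0.11282173]), 'qd': array([ 7.89100360e-04, -5.43189941e-04, -3.28526167e-04, -1.67593855e-03,
       -1.61872226e-03, -1.72422358e-03, -6.99779672e-05]), 'joint_efforts': array([ 3.13581841e-03, -9.28488779e+01,  1.98375553e+00, -3.70529437e+01,
        1.80505298e-02,  5.46872689e-03,  5.85475668e-07]), 'position': array([ 0.22403527, -0.58319662,  0.24482457]), 'tool_rot': array([-1.57085627e+00,  9.27230291e-04, -1.20401480e+00]), 'force': array([-0.18914256, -0.183624  , -0.14571129]), 'moment': array([-0.0209388 , -0.03394753, -0.01275534]), 'grip_width': 0.08545256352361248}
```

View pics/side0.png

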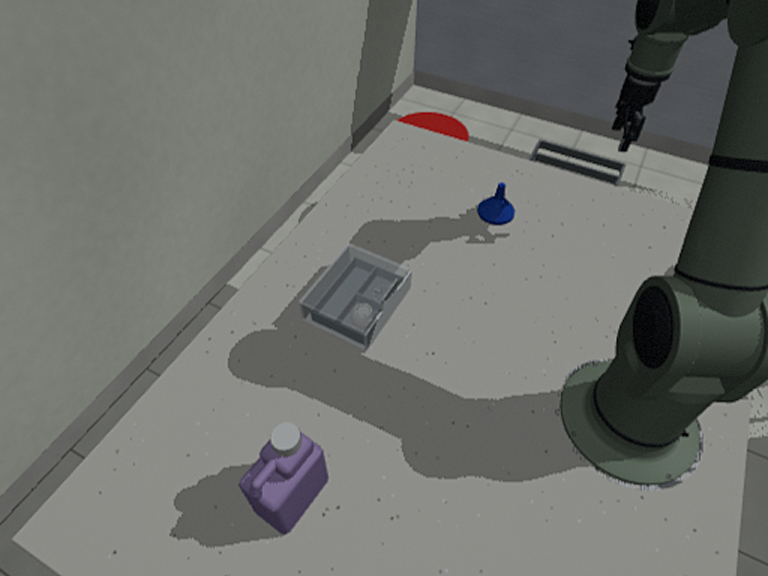

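View pics/top0.png

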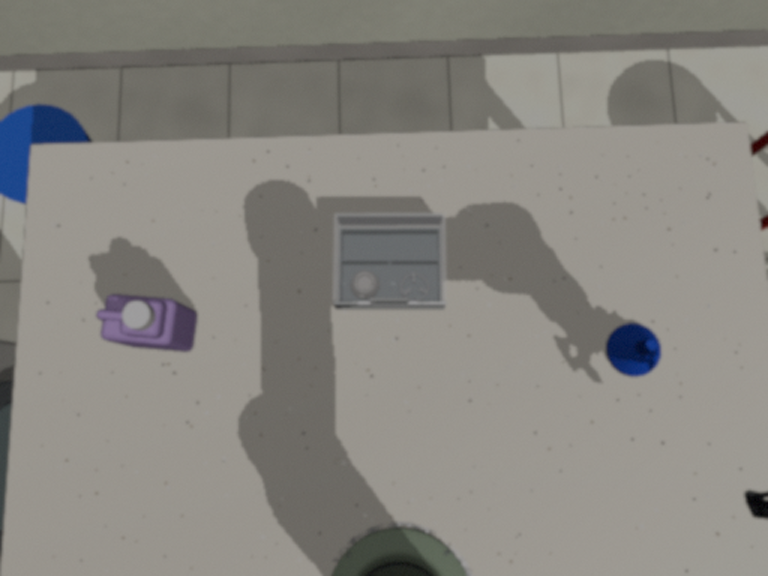

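The side view shows the organiser at about (355,297) of the 1.5x picture, with the jug at (285,480) and the funnel at (497,208). The top view has the organiser at x 335–445, y 213–307, the ball in the left compartment (365,284) and the ring at right (414,285). I'll zoom in on the organiser.

```bash
python3 - <<'E'
from h import *
import pickle
f=pickle.load(open("top0.pkl","rb"));save(f,"pics/topc.png",(215,135,305,210),8)
f=pickle.load(open("side0.pkl","rb"));save(f,"pics/sidec.png",(195,160,280,240),7.5)
E
```

```text
(no output)
```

View pics/topc.png

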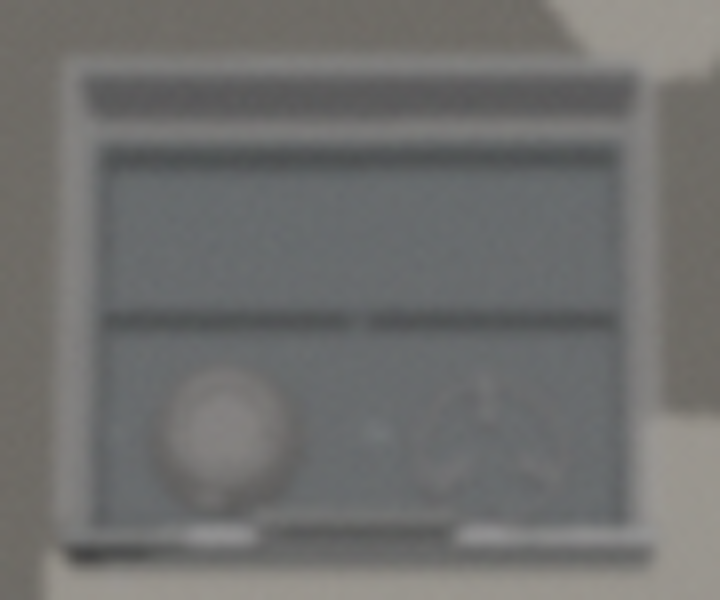

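View pics/sidec.png

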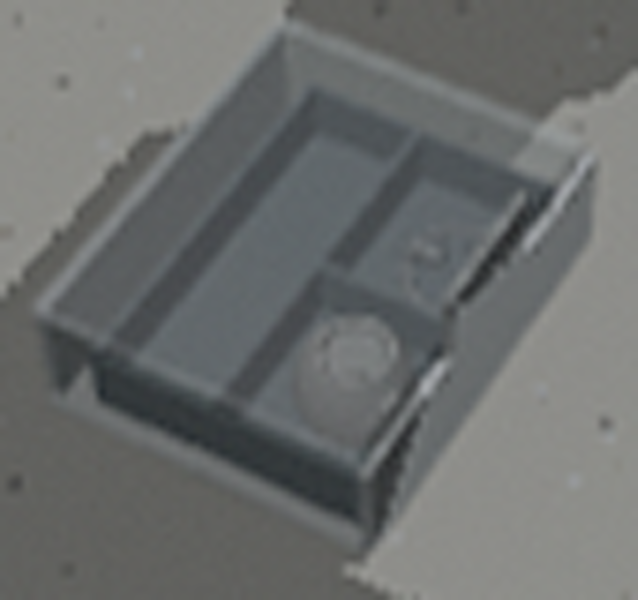

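The top crop shows the carcass roof corners near (65,62), (655,62), (62,540) and (655,540). The tab spans x 258–457 at y about 518–545, and the ball is at (228,432). The side crop shows roof corners at (40,310), (288,28), (592,155) and (365,465). I'll fit the pose from these.

```bash
cat > fit.py <<'E'
from h import *
import pickle
from scipy.optimize import least_squares
T=pickle.load(open("top0.pkl","rb"));S=pickle.load(open("side0.pkl","rb"))
uv=lambda c,b,s:(np.array(c)+.5)/s-.5+np.array(b)
tp=uv([(65,62),(655,62),(62,540),(655,540)],(215,135),8)
sp=uv([(40,310),(288,28),(592,155),(365,465)],(195,160),7.5)
to=np.array([(85,107,75),(85,-107,75),(-85,107,75),(-85,-107,75)])/1e3
so=np.array([(85,107,75),(85,-107,75),(-85,-107,75),(-85,107,75)])/1e3
def W(p,o):
    c,s=np.cos(p[2]),np.sin(p[2]); return np.c_[p[0]+c*o[:,0]-s*o[:,1],p[1]+s*o[:,0]+c*o[:,1],o[:,2]+p[3]]
r=lambda p:np.r_[(proj(T,W(p,to))-tp).ravel(),(proj(S,W(p,so))-sp).ravel()]
if __name__=="__main__":
    a=least_squares(r,[.6,0,0,0]);print(a.x.round(4),r(a.x).round(1))
    p=a.x
    bt=ray(T,*uv((228,432),(215,135),8),.064+p[3]);bs=ray(S,*uv((362,352),(195,160),7.5),.064+p[3]);print("ball",bt,bs)
    for n,z in(("top",.11),):
        print("tab ends top edge",[ray(T,*uv(q,(215,135),8),z+p[3]).round(4) for q in((258,530),(457,530))])
    print("side tab ends",[ray(S,*uv(q,(195,160),7.5),.11+p[3]).round(4) for q in((525,195),(452,303))])
    d=np.array([np.cos(p[2]),np.sin(p[2])]); print("tab closed back",p[:2]-.085*d,"yawdeg",np.degrees(p[2]))
E
python3 fit.py
```

```text
[ 0.6382 -0.0009 -0.0323 -0.0064] [ 0.2  1.4  0.2  1.5 -0.5 -0.6  0.8 -0.3 -0.7  0.7 -0.4 -1.  -0.5 -1.
 -0.9  0.5]
ball [0.59443091 0.048047   0.05762113] [0.59016629 0.04539731 0.05762113]
tab ends top edge [array([0.5508, 0.0365, 0.1036]), array([ 0.5488, -0.0321,  0.1036])]
side tab ends [array([ 0.5504, -0.0367,  0.1036]), array([0.5506, 0.0337, 0.1036])]
tab closed back [0.55323449 0.00185947] yawdeg -1.8516469796109651
```

Fit: organiser at about (0.638, 0.0), yaw about −1.5°, tab back face at x≈0.553, y≈0.001. The ball is at about (0.592, 0.047), in the left compartment. First I close the fingers and move above the roof, behind the tab.

Emit:
drive_tool(
  steps=[0,18,29,0,-1.1,0,18,29,0,-1.1,0,18,29,0,-1.1,0,18,29,0,-1.1,0,18,29,0,-1.1],
  grip_force=20,
)

```text
clock: 0.52
position: [0.3145, -0.4369, 0.2451]
tool_rot: [-1.571, 0.0, -1.301]
force: [1.0, -0.7, 0.4]
grip_width: 0.0256
```

Emit:
drive_tool(
  steps=[0,18,29,0,-1.1,0,18,29,0,-1.1,0,18,29,0,-1.1,0,18,29,0,-1.1,0,18,29,0,-1.1],
)

```text
clock: 0.93
position: [0.4046, -0.2918, 0.2452]
tool_rot: [-1.571, 0.0, -1.397]
force: [0.8, -0.2, 0.4]
grip_width: -0.0002
```

Emit:
drive_tool(
  steps=[0,18,29,0,-1.1,0,18,29,0,-1.1,0,18,29,0,-1.1,0,18,29,0,-1.1,0,18,29,0,-1.1],
)

```text
clock: 1.35
position: [0.4946, -0.1468, 0.2452]
tool_rot: [-1.571, 0.0, -1.493]
force: [-0.2, -0.1, 0.2]
grip_width: 0.0001
```

Emit:
drive_tool(
  steps=[0,18,29,0,-1.1,0,18,29,0,-1.1,0,18,29,0,-1.1,0,18,29,0,-1.1,0,0,0,0,0],
)

```text
clock: 1.77
position: [0.5684, -0.0257, 0.2449]
tool_rot: [-1.57, 0.003, -1.563]
force: [-0.4, 0.9, 0.7]
grip_width: 0.0001
```

Emit:
drive_tool(
  steps=[0,10,14,0,-0.5,0,10,14,0,-0.5,0,0,0,-20,0,0,0,0,-20,0,0,0,0,0,0],
)

```text
clock: 2.18
position: [0.5844, -0.0043, 0.2019]
tool_rot: [-1.576, -0.0, -1.586]
force: [-0.6, 0.2, -1.1]
grip_width: 0.0003
```

Emit:
drive_tool(
  steps=[0,0,0,-20,0,0,0,0,-10,0,0,0,0,0,0,0,0,0,0,0,0,0,0,0,0],
)

```text
clock: 2.6
position: [0.5865, -0.0045, 0.1763]
tool_rot: [-1.57, 0.0, -1.586]
force: [-0.3, 0.2, 0.0]
grip_width: -0.0003
```

```bash
python3 - <<'E'
from h import *
f=grab_frame("side");save(f,"pics/s1.png",(185,90,315,240),4)
print(monitor.observe()["position"])
E
```

```text
[ 0.58654689 -0.00448534  0.17636233]
```

View pics/s1.png

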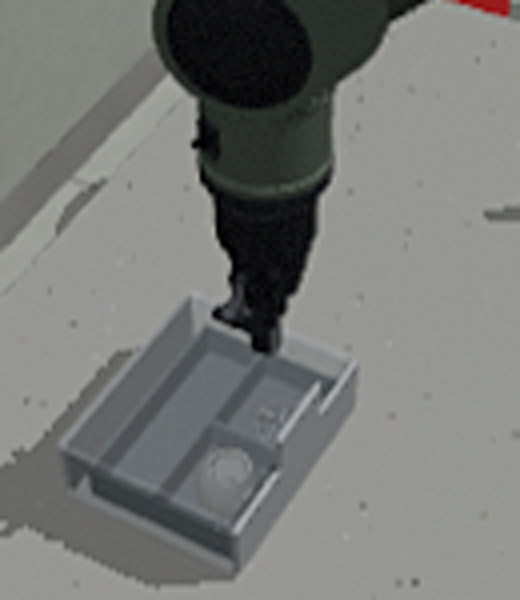

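The picture shows the closed fingertips at about (262,355) in the crop, over the roof and behind the tab. I'll check the fingertip height against the projection.

```bash
python3 - <<'E'
from h import *
import pickle
f=pickle.load(open("side0.pkl","rb"))
for z in(.176,.162,.149,.140):print(z,((proj(f,[.5865,-.0045,z])-[185,90]+.5)*4-.5).round(0))
# landing over the tab
for P in((.5535,0,.11),(.5535,.035,.11),(.5535,-.035,.11),(.5535,.108,.075)):print(P,((proj(f,P)-[185,90]+.5)*4-.5).round(0))
E
```

```text
0.176 [[264. 336.]]
0.162 [[264. 347.]]
0.149 [[264. 358.]]
0.14 [[264. 366.]]
(0.5535, 0, 0.11) [[297. 407.]]
(0.5535, 0.035, 0.11) [[277. 436.]]
(0.5535, -0.035, 0.11) [[316. 379.]]
(0.5535, 0.108, 0.075) [[235. 526.]]
```

Emit:
drive_tool(
  steps=[0,0,1,-20,0,0,0,1,-20,0,0,0,1,-20,0,0,0,1,-11,0,0,0,0,0,0],
)

```text
clock: 3.07
position: [0.5853, -0.0002, 0.1029]
tool_rot: [-1.573, -0.0, -1.586]
force: [-0.4, -0.1, -0.6]
grip_width: 0.0001
```

Emit:
drive_tool(
  steps=[0,-4,0,0,0,0,-4,0,0,0,0,-4,0,0,0,0,-3,0,0,0,0,-2,0,0,0],
)

```text
clock: 3.48
position: [0.5689, -0.0005, 0.105]
tool_rot: [-1.57, 0.0, -1.586]
force: [-0.1, -0.7, 0.5]
grip_width: 0.0006
```

Emit:
drive_tool(
  steps=[0,-3,0,0,0,0,-3,0,0,0,0,-3,0,0,0,0,-3,0,0,0,0,-3,0,0,0],
)

```text
clock: 3.9
position: [0.554, -0.0003, 0.1044]
tool_rot: [-1.571, 0.0, -1.586]
force: [1.8, 1.1, 1.6]
grip_width: 0.0001
```

Emit:
drive_tool(
  steps=[0,-4,0,0,0,0,-5,0,0,0,0,-5,0,0,0,0,-5,0,0,0,0,-5,0,0,0],
)

```text
clock: 4.32
position: [0.5295, -0.0004, 0.1043]
tool_rot: [-1.571, 0.0, -1.586]
force: [2.1, 1.2, -0.6]
grip_width: -0.0002
```

Emit:
drive_tool(
  steps=[0,-5,0,0,0,0,-5,0,0,0,0,-5,0,0,0,0,-5,0,0,0,0,-5,0,0,0],
)

```text
clock: 4.73
position: [0.5046, -0.0004, 0.1043]
tool_rot: [-1.571, 0.0, -1.586]
force: [2.8, 1.1, 0.4]
grip_width: -0.0002
```

Emit:
drive_tool(
  steps=[0,-5,0,0,0,0,-4,0,0,0,0,-4,0,0,0,0,-4,0,0,0,0,-4,0,0,0],
)

```text
clock: 5.15
position: [0.4838, -0.0004, 0.1043]
tool_rot: [-1.571, 0.0, -1.586]
force: [1.8, 2.5, 0.4]
grip_width: -0.0002
```

Emit:
drive_tool(
  steps=[0,-4,0,0,0,0,-4,0,0,0,0,-3,0,0,0,0,-2,0,0,0,0,-1,0,0,0],
)

```text
clock: 5.57
position: [0.4698, -0.0005, 0.1043]
tool_rot: [-1.571, -0.0, -1.586]
force: [2.3, 1.2, -0.9]
grip_width: -0.0004
```

```bash
python3 - <<'E'
from h import *
f=grab_frame("side");save(f,"pics/s2.png",(185,90,335,260),3.5)
o=monitor.observe();print(o["position"],o["force"])
E
```

```text
[ 0.46974946 -0.00049033  0.10428256] [0.1675486  0.36776012 0.2745701 ]
```

View pics/s2.png

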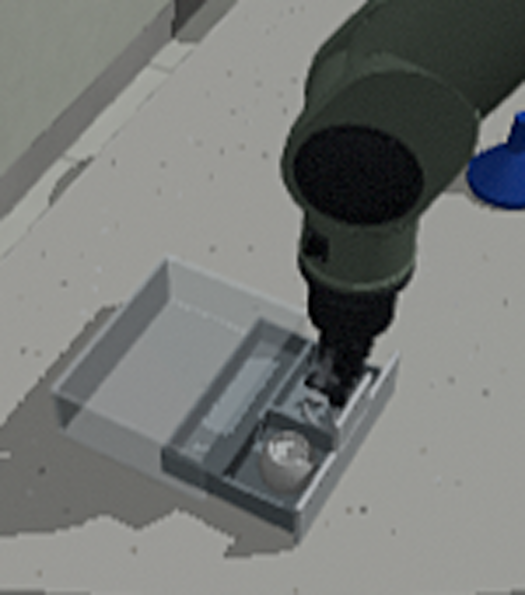

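The drawer is well out, with the fingertips behind the tab at about (340,395). The ball stands at (290,460) with its foot flat. I'll draw it the last centimetre or two slowly, watching for the stop.

Emit:
drive_tool(
  steps=[0,-2,0,0,0,0,-3,0,0,0,0,-3,0,0,0,0,-2,0,0,0,0,-2,0,0,0],
)

```text
clock: 6.03
position: [0.4578, -0.0004, 0.1043]
tool_rot: [-1.571, 0.0, -1.586]
force: [2.4, 1.3, -0.6]
grip_width: -0.0
```

Emit:
drive_tool(
  steps=[0,-1,0,0,0,0,-1,0,0,0,0,-1,0,0,0,0,-1,0,0,0,0,0,0,0,0],
)

```text
clock: 6.45
position: [0.4539, -0.0005, 0.1043]
tool_rot: [-1.571, -0.0, -1.586]
force: [0.5, 1.2, 0.3]
grip_width: 0.0
```

Emit:
drive_tool(
  steps=[0,-0.5,0,0,0,0,-0.5,0,0,0,0,-0.5,0,0,0,0,-0.5,0,0,0,0,0,0,0,0],
)

```text
clock: 6.87
position: [0.4533, -0.0005, 0.1044]
tool_rot: [-1.568, 0.0, -1.586]
force: [9.1, -0.1, -7.3]
grip_width: 0.0002
```

Emit:
drive_tool(
  steps=[0,3,0,0,0,0,3,0,0,0,0,2,0,15,0,0,0,0,30,0,0,0,0,30,0],
)

```text
clock: 7.28
position: [0.4593, -0.0004, 0.1796]
tool_rot: [-1.574, -0.0, -1.586]
force: [-0.1, -0.4, 0.3]
grip_width: 0.0002
```

Emit:
drive_tool(
  steps=[0,10,-30,20,0,0,10,-35,20,0,0,10,-35,20,0,0,10,-35,0,0,0,0,0,0,0],
)

```text
clock: 7.7
position: [0.501, -0.1422, 0.2403]
tool_rot: [-1.569, -0.003, -1.593]
force: [-1.3, -1.5, -1.4]
grip_width: 0.0001
```

```bash
python3 - <<'E'
from h import *
import pickle
f=grab_frame("side");save(f,"pics/s3.png",(195,150,295,240),6);pickle.dump(f,open("side1.pkl","wb"))
f=grab_frame("top");save(f,"pics/t3.png",(205,130,325,230),6);pickle.dump(f,open("top1.pkl","wb"))
o=monitor.observe();print(o["position"],o["force"])
E
```

```text
[ 0.49978963 -0.13663446  0.23899619] [0.10574945 1.09448488 0.45447401]
```

View pics/t3.png

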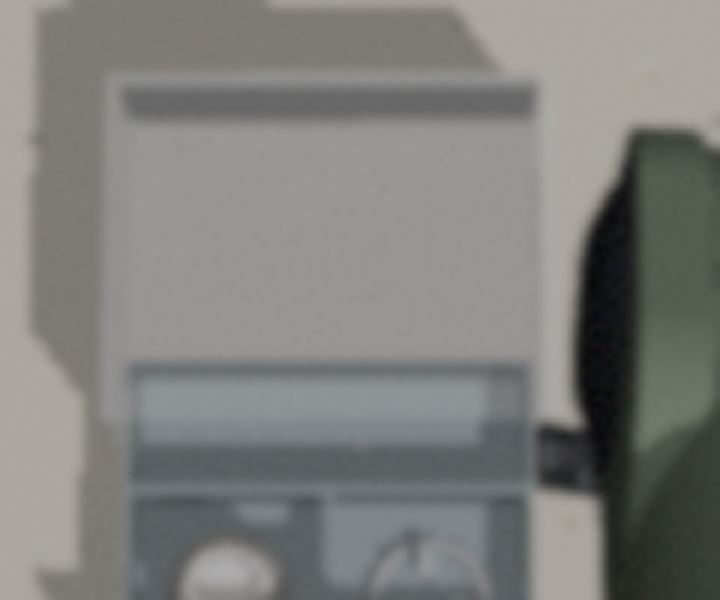

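View pics/s3.png

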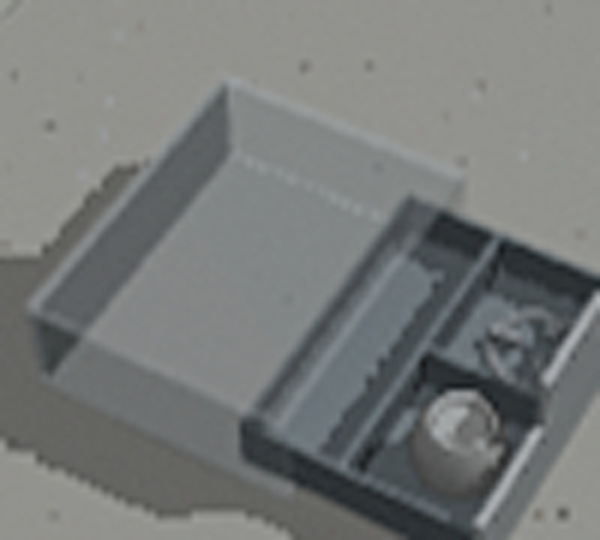

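The stop was reached (9 N peak at TCP x 0.4533). The side crop shows the drawer fully out and the ball upright, with its rim centred at about (458,424). The top crop cut the ball off at its bottom edge, so I'll re-crop it.

```bash
python3 - <<'E'
from h import *
import pickle
f=pickle.load(open("top1.pkl","rb"));save(f,"pics/t4.png",(215,200,305,260),8)
S=pickle.load(open("side1.pkl","rb"))
for z in(.064,):print(ray(S,(458.5)/6-.5+195,(424.5)/6-.5+150,z))
E
```

```text
[0.47942879 0.0560498  0.064     ]
```

View pics/t4.png

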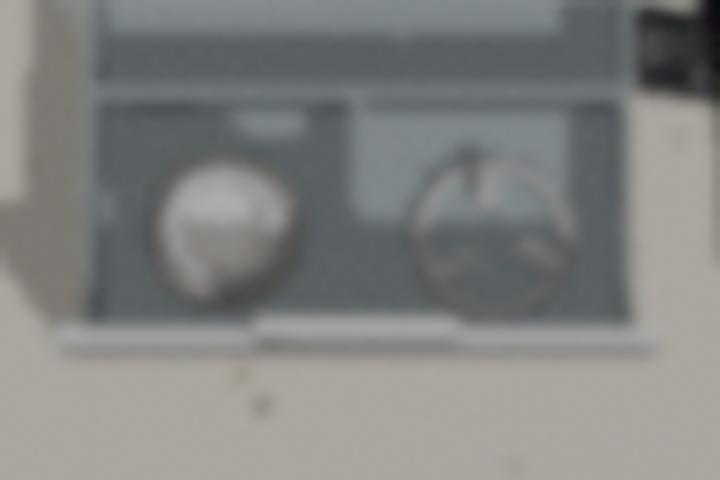

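The top crop shows the ball's outline at x 155–300, y 157–307, centred at about (227,232), clear of the walls. The ring is at (493,232).

```bash
python3 - <<'E'
from h import *
import pickle
T=pickle.load(open("top1.pkl","rb"));S=pickle.load(open("side1.pkl","rb"))
for z in(.04,.064):print(z,ray(T,227.5/8-.5+215,232.5/8-.5+200,z))
print("tab mid",ray(T,357/8-.5+215,328/8-.5+200,.11))
print("side sil",ray(S,458/6-.5+195,444/6-.5+150,.04))
o=monitor.observe();print(o["position"])
E
```

```text
0.04 [0.48094699 0.05163255 0.04      ]
0.064 [0.47850087 0.05054758 0.064     ]
tab mid [0.44029786 0.00543989 0.11      ]
side sil [0.48041225 0.05243486 0.04      ]
[ 0.49978963 -0.13663446  0.23899619]
```

Emit:
drive_tool(
  steps=[0,-4,35,0,0,0,-4,38,0,0,0,-4,38,0,0,0,-4,38,0,0,0,-4,30,0,0],
)

```text
clock: 8.22
position: [0.4788, 0.0474, 0.2391]
tool_rot: [-1.572, 0.001, -1.583]
force: [1.3, 0.1, -0.1]
grip_width: -0.0001
```

Emit:
drive_tool(
  steps=[0,0,10,-20,0,0,0,0,-25,0,0,0,0,-15,0,0,0,0,0,0,0,0,0,0,0],
)

```text
clock: 8.63
position: [0.4793, 0.0543, 0.1791]
tool_rot: [-1.573, -0.0, -1.585]
force: [0.5, 1.0, -1.1]
grip_width: 0.0001
```

Now I descend about 70 mm, slowing at the end, and correct y by −2.

Emit:
drive_tool(
  steps=[0,0,-1,-18,0,0,0,-1,-18,0,0,0,0,-15,0,0,0,0,-10,0,0,0,0,-5,0],
)

```text
clock: 9.05
position: [0.4801, 0.0518, 0.1131]
tool_rot: [-1.571, 0.0, -1.586]
force: [0.1, -1.1, 0.2]
grip_width: 0.0003
```

Emit:
drive_tool(
  steps=[0,0,0,-3,0,0,0,0,-2,0,0,0,0,0,0,0,0,0,0,0,0,0,0,0,0],
)

```text
clock: 9.47
position: [0.4804, 0.0516, 0.1088]
tool_rot: [-1.57, 0.0, -1.586]
force: [0.4, 0.3, -0.1]
grip_width: 0.0
```

```bash
python3 - <<'E'
from h import *
f=grab_frame("side");save(f,"pics/s5.png",(195,130,305,250),5)
o=monitor.observe();print(o["position"],o["force"],o["tool_rot"],o["clock"])
E
```

```text
[0.48031235 0.05162654 0.1087051 ] [ 0.09707348 -0.05932466 -0.21808831] [-1.57019744e+00  1.48093157e-04 -1.58628898e+00] 9.5167
```

View pics/s5.png

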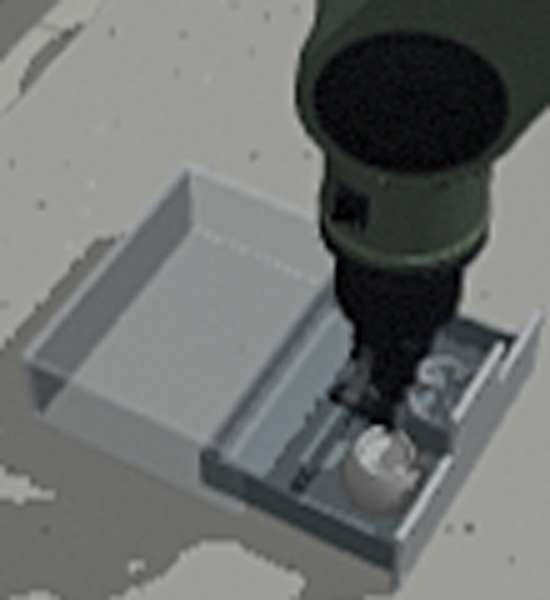

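The fingertips, at about (385,420) in the crop, hang just above the ball's top at (385,450) with no contact force. The drawer is open. I'll dwell for over 3 s.

Emit:
drive_tool(
  steps=[0,0,0,0,0,0,0,0,0,0,0,0,0,0,0,0,0,0,0,0,0,0,0,0,0],
)

```text
clock: 9.93
position: [0.4801, 0.0516, 0.1083]
tool_rot: [-1.571, -0.0, -1.586]
force: [-0.3, -0.5, 0.6]
grip_width: -0.0001
```

Emit:
drive_tool(
  steps=[0,0,0,0,0,0,0,0,0,0,0,0,0,0,0,0,0,0,0,0,0,0,0,0,0],
)

```text
clock: 10.35
position: [0.4801, 0.0516, 0.1083]
tool_rot: [-1.571, 0.0, -1.586]
force: [-0.8, -0.2, -0.3]
grip_width: 0.0005
```

Emit:
drive_tool(
  steps=[0,0,0,0,0,0,0,0,0,0,0,0,0,0,0,0,0,0,0,0,0,0,0,0,0],
)

```text
clock: 10.77
position: [0.4801, 0.0516, 0.1083]
tool_rot: [-1.571, 0.0, -1.586]
force: [-0.3, -0.4, 0.5]
grip_width: 0.0004
```

Emit:
drive_tool(
  steps=[0,0,0,0,0,0,0,0,0,0,0,0,0,0,0,0,0,0,0,0,0,0,0,0,0],
)

```text
clock: 11.18
position: [0.4801, 0.0516, 0.1083]
tool_rot: [-1.571, 0.0, -1.586]
force: [-0.2, 0.5, 0.4]
grip_width: 0.0002
```

Emit:
drive_tool(
  steps=[0,0,0,0,0,0,0,0,0,0,0,0,0,0,0,0,0,0,0,0,0,0,0,0,0],
)

```text
clock: 11.6
position: [0.4801, 0.0516, 0.1083]
tool_rot: [-1.571, 0.0, -1.586]
force: [0.6, -0.6, -0.7]
grip_width: 0.0002
```

Emit:
drive_tool(
  steps=[0,0,0,0,0,0,0,0,0,0,0,0,0,0,0,0,0,0,0,0,0,0,0,0,0],
)

```text
clock: 12.02
position: [0.4801, 0.0516, 0.1083]
tool_rot: [-1.571, 0.0, -1.586]
force: [0.3, -0.5, -0.8]
grip_width: -0.0004
```

Emit:
drive_tool(
  steps=[0,0,0,0,0,0,0,0,0,0,0,0,0,0,0,0,0,0,0,0,0,0,0,0,0],
)

```text
clock: 12.43
position: [0.4801, 0.0516, 0.1083]
tool_rot: [-1.571, 0.0, -1.586]
force: [-0.6, -0.3, 0.0]
grip_width: 0.0002
```

Emit:
drive_tool(
  steps=[0,0,0,0,0,0,0,0,0,0,0,0,0,0,0,0,0,0,0,0,0,0,0,0,0],
)

```text
clock: 12.85
position: [0.4801, 0.0516, 0.1083]
tool_rot: [-1.571, 0.0, -1.586]
force: [0.9, 0.6, -0.3]
grip_width: 0.0003
```

```bash
python3 - <<'E'
from h import *
import pickle
f=grab_frame("side");g=pickle.load(open("side0.pkl","rb"))
for n,b in(("jug",(155,275,220,360)),("funnel",(315,118,347,152))):
    d=np.abs(f["frame"][b[1]:b[3],b[0]:b[2]].astype(int)-g["frame"][b[1]:b[3],b[0]:b[2]]).mean();print(n,"mean pixel change",d)
o=monitor.observe();print(o["position"],o["force"],o["clock"])
print(workorder.job_done())
E
```

```text
jug mean pixel change 16.16941176470588
funnel mean pixel change 21.83026960784314
[0.48012442 0.05157892 0.10829239] [-0.32857735 -0.13336194 -0.15600208] 12.9
the job is handed in; nothing more can be done
None
```

The pixel change is high, possibly from moving shadows or the arm, so I'll check with colour masks.

```bash
python3 - <<'E'
from h import *
import pickle
for n in("side0","side1"):
    im=pickle.load(open(n+".pkl","rb"))["frame"];h=cv2.cvtColor(im,cv2.COLOR_RGB2HSV)
    for o,lo,hi,b in(("jug",(125,50,40),(150,255,255),(155,275,225,362)),("funnel",(108,120,20),(124,255,255),(310,115,350,155))):
        m=cv2.inRange(h[b[1]:b[3],b[0]:b[2]],lo,hi);y,x=np.nonzero(m);print(n,o,len(x),x.mean().round(2),y.mean().round(2))
try:
    im=grab_frame("side")["frame"];h=cv2.cvtColor(im,cv2.COLOR_RGB2HSV)
    for o,lo,hi,b in(("jug",(125,50,40),(150,255,255),(155,275,225,362)),("funnel",(108,120,20),(124,255,255),(310,115,350,155))):
        m=cv2.inRange(h[b[1]:b[3],b[0]:b[2]],lo,hi);y,x=np.nonzero(m);print("now",o,len(x),x.mean().round(2),y.mean().round(2))
except Exception as e: print(e)
E
```

```text
side0 jug 2278 34.57 47.3
side0 funnel 398 20.69 23.62
side1 jug 2280 34.62 47.22
side1 funnel 400 20.7 23.55
the job is handed in; nothing more can be done
```

I drew the drawer open with closed fingertips behind the tab, without pinching it, and the arm is now pointing straight down at the dosing ball. The job is handed in; it gives no verdict, so these are my own checks:

- **Drawer:** it came to its stop, where the force I read at the tool was about 9 N along the pull and 7 N vertically. By the images it is about 110–115 mm out.
- **Pointing:** the TCP stood at (0.480, 0.052, 0.108). I measured the ball's centre at about (0.480, 0.052), with the two cameras agreeing to within about 5 mm. The fingertips are about 3 cm above the ball's top.
- **Dwell:** I held there for about 3.4 s before handing in, finishing at 12.9 s. Force readings stayed below about 1 N, which is noise, and the ball looked upright in the drawer.
- **Jug and funnel:** a crude picture-difference check showed a large change around both, probably from the arm's moving shadow. Comparing the start with a frame taken after the drawer was open, their colour centroids moved less than 0.1 pixel. I could not repeat that check on the final frame, because the cameras shut off after hand-in.
- **Calibration:** my organiser fit came out 6 mm low in height. I put that down to hand-picked pixels and used z = 0 for the ledge.

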